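# Find the nut driver that fits the lamp's lock nut and tighten it

## Robot

A 6-joint arm with a two-finger parallel gripper is mounted at the origin on the work surface. World frame = base frame: x ahead of the robot, y to its left, z up, the work surface at z = 0. Lengths are in m, angles in rad, forces in N, time in s.
With the tool pointing down it reaches from about 0.3 to 0.875 m from the base axis. Payload 6.4 kg.
Tool frame: the origin (TCP) lies midway between the tips of the shut fingers; the grasp point (between the pads) lies 19 mm behind it (ctrl.pinch_z is the distance from the TCP to the grasp point, in m); z points along the fingers, y is the line along which they close (so a half turn about z gives the same grasp; the last joint's range is limited). The gripper opens to 85 mm and grips with 20 to 120 N. Pads are 22 mm wide; open, the fingers measure 114 mm over their backs; the gripper's body (76 mm by 85 mm) begins 54 mm behind the grasp point. The pads swing forward as they close: fully open they stand 13 mm farther back than shut.
Start: joints at [-1.356, 0.181, 1.607, -0, 1.354, -0.206], TCP at [0.235, -0.525, 0.231] pointing down, gripper open.
Joint ranges: [-2.99, 2.99], [-0.89, 2.07], [0.3, 2.58], [-1.14, 4.28], [0, 2.63], [-3.12, 3.12]. Speed limits (rad/s): [2.57, 2.57, 3.01, 3.14, 3.14, 3.14].

## Interface

Orientations are given as a unit quaternion [w, x, y, z].
In Python, from bench import ctrl gives the robot as it stands.
- The arm moves only by the tool apply_moves, never from a script. Its argument "moves" is a list of rows, each an object with "jaw": the opening, from 0 (shut) to 1 (fully open); "offset": the shift along the tool's x, y, z in mm, a list of three; "rot": the turn, a rotation vector about the tool's x, y, z in degrees, a list of three. In form: [{"jaw": jaw, "offset": [dx, dy, dz], "rot": [ax, ay, az]}, ...]. A call has exactly 5 rows; each row shifts and turns the commanded pose from where the row before left it, along the tool's axes as they then stand; what a row does not reach is not made up. A row lasts 1/8 s, in which the tool goes at most 62.5 mm and 10.7 degrees, less where a joint would pass 70% of its speed; a pose out of reach is approached as far as the arm can. A call is refused whole if a number of a shift passes 62.5 or a number of a turn 10.7, either way. A call with a gripper value outside its range is refused whole. The fingers move at their own pace and stop on an object; the grip force is fixed at half the most. Time passes only in rows, so rows that do not move let the fingers close, or fill a call up. It gives the time, the measured TCP pose, the force, the opening and the grip force at its end, in the units of the state.
- ctrl.get_obs(): the state, without advancing time (a new reading comes with each control period).
- ctrl.camera(name): name is "side" or "top" or "wrist"; returns (picture, depth): 400x640x3 uint8, red, green, blue; 400x640 float32, m along the optical axis (not along the pixel's ray), 0 where there is no reading.
- ctrl.camera_params(name): a dict with "K" (3x3 intrinsics, pixels), "cam_to_world" (4x4, takes a point from camera to world coordinates); the wrist camera has in their place "mount" (4x4, takes a point from camera to tool coordinates, whose origin is the TCP and whose axes are the flange's). Camera axes: x right, y down, z forward; pixel columns grow to the right and rows downward; lengths in m; the calibration is good to about 2 mm. A picture is of the moment at which its call begins: read the wrist's pose just before it. camera_params takes no time and is no camera call.
- ctrl.hand_in(): hands the job in; it is judged then, once.
Trained networks look in the newest picture that a camera, given by its name, has taken for a name from the list of things; names that differ only in an ending like _2 or _b are one class to them, and where a whole thing is asked for, a point or a joint stands for the part that bears it (a point fixed in the world has none). Each returns a list of dicts, best first, with "score" (0 to 1); they miss things now and then, are a little off and sometimes report something else, mostly with a low value. They report only what shows in the picture. A call takes as long as a camera call. They do not tell look-alikes from the thing itself.
- ctrl.outline_of(camera, target): "region" (400x640 bool, what is visible of it) and "position" ([column, row] in pixels, amid what is visible of it).
The state is a dict: "time_s": time; "q": joint angles; "dq": joint speeds; "joint_efforts": joint torques, N m; "eef_pos": TCP position; "eef_rot": TCP orientation; "wrist_force": force on the tool from outside, world axes, zero at the start; "torque": the same for the moment, N m; "opening": opening from 0.0 (shut) to 1.0 (fully open); "grasp_force": force on a finger pad.
Only numpy, scipy, OpenCV 4.12 (cv2) and the standard library are available. Lean on these libraries where they do the work, as an engineer would, in place of code of your own. Each camera call takes 0.05 s, during which the arm holds its last target. There are 200 camera calls.

## Task

Try the nut drivers from the rack on the lock nut on top of the lamp in the bench clamp until you have the one that fits, and with that driver, pushed fully down over the nut, turn the nut clockwise until it is tight. Finish while still gripping the fitting driver, upright and fully seated on the tight nut; the other two drivers end up standing on posts of their rack. Leave the nuts of the two waiting lamps and everything else on the bench alone.

Things in the scene. Friction and masses are not known exactly. Their poses are not given: they have to be found in the camera images.
- clamp_centre (a point): Middle of the bench clamp on the bench top (z = 0): two wood-faced V jaws, guide rods and a screw, below 35 mm high, about 270 x 160 mm, fixed. The lamp to work on stands in it, its axis through this point. A driver too small for a nut stops on top of it, 7 mm or more above the washer; the right one goes down to the washer and turns it; one too large goes down but slips round.
- rack: Post rack: a wooden board 330 x 74 x 20 mm with three upright steel posts in a row along its y axis. Origin: centre of its underside; z up. Fixed.
- rack_post0 (a point): Foot of post 0 of the rack, on the board's top (20 mm above the bench). Posts are 10 mm thick with a tapered tip, 20 mm high, 107 mm apart. A driver stands mouth down over a post, resting on the board; any driver can stand on any post.
- rack_post1 (a point): Foot of post 1 of the rack, on the board's top (20 mm above the bench). Posts are 10 mm thick with a tapered tip, 20 mm high, 107 mm apart. A driver stands mouth down over a post, resting on the board; any driver can stand on any post.
- rack_post2 (a point): Foot of post 2 of the rack, on the board's top (20 mm above the bench). Posts are 10 mm thick with a tapered tip, 20 mm high, 107 mm apart. A driver stands mouth down over a post, resting on the board; any driver can stand on any post.
- driver_small_grip (a point): Centre of the wooden handle of the small (19 mm) nut driver, which stands at first mouth down on one of the rack's posts (which one varies). Handle 66 mm long, 24 mm thick along its y axis (grip it across y), 32 mm wide along x; z runs up the tool from mouth to handle. This point lies 97 mm from the mouth; the whole tool is 130 mm long.
- driver_small: The same small driver, same axes, given at the centre of its socket's mouth at the lower end. Socket 29 mm outside, 34 mm long; hexagonal opening 20.2 mm across flats for a 19 mm nut, 30 mm deep with a 3 mm lead-in; a pair of its flats faces along x, so it repeats every 60 degrees. Mass 0.1 to 0.4 kg.
- driver_medium_grip (a point): Centre of the wooden handle of the medium (24 mm) nut driver, which stands at first mouth down on one of the rack's posts (which one varies). Handle 66 mm long, 24 mm thick along its y axis (grip it across y), 32 mm wide along x; z runs up the tool from mouth to handle. This point lies 97 mm from the mouth; the whole tool is 130 mm long.
- driver_medium: The same medium driver, same axes, given at the centre of its socket's mouth at the lower end. Socket 35 mm outside, 34 mm long; hexagonal opening 25.2 mm across flats for a 24 mm nut, 30 mm deep with a 3 mm lead-in; a pair of its flats faces along x, so it repeats every 60 degrees. Mass 0.1 to 0.4 kg.
- driver_large_grip (a point): Centre of the wooden handle of the large (30 mm) nut driver, which stands at first mouth down on one of the rack's posts (which one varies). Handle 66 mm long, 24 mm thick along its y axis (grip it across y), 32 mm wide along x; z runs up the tool from mouth to handle. This point lies 97 mm from the mouth; the whole tool is 130 mm long.
- driver_large: The same large driver, same axes, given at the centre of its socket's mouth at the lower end. Socket 42 mm outside, 34 mm long; hexagonal opening 31.2 mm across flats for a 30 mm nut, 30 mm deep with a 3 mm lead-in; a pair of its flats faces along x, so it repeats every 60 degrees. Mass 0.1 to 0.4 kg.
- nut_cone_seat (a point): Centre of the underside of the nut on the cone-shaped wooden lamp, on its 45 mm washer, 95 mm above the bench. z up; x looks through the middle of a flat (repeats every 60 degrees) and turns with the nut. The nut is 10 mm high, chamfered on top; a thinner threaded tube stands through it to 18 mm above the washer. Lamp foot 124 mm round; lamp fixed.
- nut_cone (a joint): Turn of the nut of the cone-shaped lamp in rad, growing clockwise seen from above. Starts at 0.6 to 0.85; stops hard at 1.3, where it is tight. Turns stiffly (0.15 N m) and stays where left. The three lamps have nuts of 19, 24 and 30 mm across flats; which has which is not recorded and shows by trying.
- nut_ball_seat (a point): Centre of the underside of the nut on the ball-shaped wooden lamp, on its 45 mm washer, 104 mm above the bench. z up; x looks through the middle of a flat (repeats every 60 degrees) and turns with the nut. The nut is 10 mm high, chamfered on top; a thinner threaded tube stands through it to 18 mm above the washer. Lamp foot 124 mm round; lamp fixed.
- nut_ball (a joint): Turn of the nut of the ball-shaped lamp in rad, growing clockwise seen from above. Starts at 0.6 to 0.85; stops hard at 1.3, where it is tight. Turns stiffly (0.15 N m) and stays where left. The three lamps have nuts of 19, 24 and 30 mm across flats; which has which is not recorded and shows by trying.
- nut_stem_seat (a point): Centre of the underside of the nut on the baluster-shaped wooden lamp, on its 45 mm washer, 111 mm above the bench. z up; x looks through the middle of a flat (repeats every 60 degrees) and turns with the nut. The nut is 10 mm high, chamfered on top; a thinner threaded tube stands through it to 18 mm above the washer. Lamp foot 124 mm round; lamp fixed.
- nut_stem (a joint): Turn of the nut of the baluster-shaped lamp in rad, growing clockwise seen from above. Starts at 0.6 to 0.85; stops hard at 1.3, where it is tight. Turns stiffly (0.15 N m) and stays where left. The three lamps have nuts of 19, 24 and 30 mm across flats; which has which is not recorded and shows by trying.
- pin_tin: Bystander, to be left where it is: flat round tin of pins, 70 mm across, 28 mm high.
- lampholder: Bystander, to be left where it is: brass lampholder, 44 mm across, 52 mm high.
- shears: Bystander, to be left where it is: trimming shears lying flat, about 190 mm long, 15 mm high.
- braid_spool: Bystander, to be left where it is: wooden spool of braid, 60 mm across, 48 mm high.
- screwdriver: Bystander, to be left where it is: screwdriver with a wooden handle lying flat, about 150 mm long; origin near its middle.
There are look-alikes about, which are no part of the job. Leave any purple or red look-alike of the driver_large alone.

How it is judged:
By the outcome, as a careful person would: the job done as asked, in the order asked, and still so for the second after the job is handed in, while the arm keeps its last pose, push and grip.
It also fails if it takes over 72 s, if anything falls off the work surface, if the arm or the gripper's body presses on something with over 40 N, if the wrist force passes 120 N, or if a joint passes its speed limit or range.

## Working session

There is one attempt and no reset: what is moved stays moved. The work goes in short steps, Python scripts to look and compute and a tool call to move; the robot and the scene stay as the last step left them, time stands still between calls to the robot, and variables do not carry over. Pictures are saved under pics/ and viewed, at most 10 in all, crops included, and the job is handed in when it is done.

Besides the shell and the picture viewer there is one more tool, called after "Call:" as name([rows], argument=value, ...), one row to a line, values as JSON. apply_moves: Moves the arm, as the interface text tells. Its arguments: {"type":"object","properties":{"moves":{"type":"array"}},"required":["moves"]}

```bash
ls; mkdir -p pics
cat > h.py <<'E'
import numpy as np, cv2
from bench import ctrl
from scipy.spatial.transform import Rotation as R
def pts(cam, depth, region=None):
    p=ctrl.camera_params(cam); K=np.array(p["K"])
    if cam=="wrist":
        o=ctrl.get_obs(); T=np.eye(4); q=o["eef_rot"]; T[:3,:3]=R.from_quat([q[1],q[2],q[3],q[0]]).as_matrix(); T[:3,3]=o["eef_pos"]; T=T@np.array(p["mount"])
    else: T=np.array(p["cam_to_world"])
    v,u=np.mgrid[:400,:640]
    c=np.stack([(u-K[0,2])/K[0,0]*depth,(v-K[1,2])/K[1,1]*depth,depth,np.ones_like(depth)],-1)
    w=(c@T.T)[...,:3]; w[depth<=0]=np.nan
    return w
def save(n,img): cv2.imwrite("pics/"+n+".png",img[...,::-1])
E
python3 - <<'E'
from h import *
o=ctrl.get_obs(); print({k:np.round(v,3) for k,v in o.items()})
for cam in ["top","side"]:
    im,d=ctrl.camera(cam); save(cam,im); w=pts(cam,d); np.save(cam+".npy",w)
    print(cam,np.round(ctrl.camera_params(cam)["cam_to_world"],2).tolist())
    for t in ["rack","driver_small","driver_medium","driver_large","nut_cone","nut_ball","nut_stem","clamp_centre","nut_cone_seat","pin_tin","shears","lampholder","braid_spool","screwdriver"]:
        try:
            for r in ctrl.outline_of(cam,t)[:3]:
                P=w[r["region"]]; P=P[~np.isnan(P[:,0])]
                print(t,round(r["score"],2),np.round(r["position"]),r["region"].sum(),np.round(np.median(P,0),3),np.round(np.percentile(P,98,axis=0),3) if len(P) else '')
        except Exception as e: print(t,e)
E
```

```text
pics
{'time_s': np.float64(0.0), 'q': array([-1.356,  0.182,  1.608,  0.   ,  1.354, -0.206]), 'dq': array([ 0.   , -0.002, -0.001, -0.001,  0.   , -0.002]), 'joint_efforts': array([-0.0000e+00, -4.4487e+01, -3.5134e+01, -0.0000e+00,  9.0000e-03,
       -0.0000e+00]), 'eef_pos': array([ 0.235, -0.524,  0.23 ]), 'eef_rot': array([-0.001,  0.978,  0.209,  0.   ]), 'wrist_force': array([ 0.549, -0.169, -0.152]), 'torque': array([0.021, 0.03 , 0.037]), 'grasp_force': np.float64(0.0), 'opening': np.float64(0.999)}
top [[0.0, -0.97, 0.22, 0.22], [-1.0, -0.0, -0.0, -0.04], [0.01, -0.22, -0.97, 1.4], [0.0, 0.0, 0.0, 1.0]]
rack 0.92 [241. 219.] 1691 [0.465 0.219 0.018] [0.517 0.398 0.026]
driver_medium 0.57 [198. 211.] 232 [0.486 0.341 0.104] [0.502 0.372 0.153]
driver_medium 0.34 [410. 245.] 488 [ 0.385 -0.341  0.007] [ 0.455 -0.261  0.014]
driver_large 0.75 [231. 213.] 217 [0.466 0.236 0.105] [0.486 0.254 0.151]
driver_large 0.53 [241. 252.] 193 [0.349 0.199 0.099] [0.367 0.228 0.133]
driver_large 0.51 [206. 250.] 224 [0.345 0.301 0.096] [0.364 0.322 0.131]
nut_ball 0.54 [240. 217.] 1673 [0
[... 1589 characters left out ...]
8] [0.525 0.409 0.022]
driver_large 0.69 [322. 283.] 630 [0.347 0.218 0.066] [0.378 0.228 0.129]
nut_ball 0.49 [368. 192.] 76 [ 0.432 -0.275  0.008] [ 0.459 -0.25   0.012]
nut_stem 0.56 [321. 179.] 38 [ 0.548 -0.131  0.116] [ 0.56  -0.123  0.122]
clamp_centre 0.73 [298. 205.] 1470 [ 0.617 -0.112  0.015] [ 0.711 -0.04   0.03 ]
pin_tin 0.81 [345. 234.] 395 [ 0.397 -0.009  0.025] [0.431 0.013 0.029]
lampholder 0.76 [261. 221.] 239 [0.641 0.06  0.037] [0.708 0.072 0.053]
lampholder 0.54 [366. 194.] 71 [ 0.433 -0.275  0.008] [ 0.458 -0.25   0.011]
braid_spool 0.74 [321. 166.] 251 [ 0.652 -0.352  0.031] [ 0.681 -0.337  0.049]
screwdriver 0.82 [169. 294.] 302 [0.682 0.391 0.02 ] [0.731 0.414 0.025]
```

Run:
```python
import cv2,numpy as np
a=cv2.imread("pics/top.png")[110:290,170:450]; a=cv2.resize(a,(466,300),interpolation=3)
b=cv2.imread("pics/side.png")[150:340,140:400]; b=cv2.resize(b,(800,585),interpolation=3)
cv2.imwrite("pics/t2.png",cv2.resize(a,(800,514),interpolation=3)); cv2.imwrite("pics/s2.png",b)
```

```text
(no output)
```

View pics/t2.png

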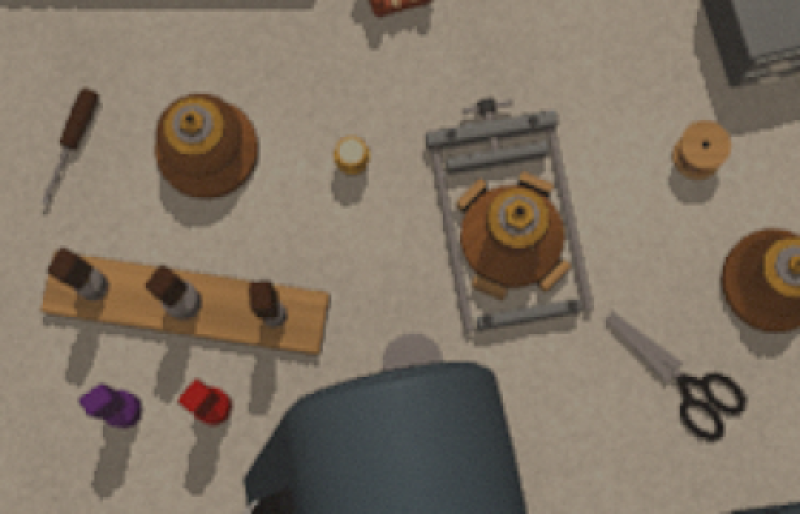

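View pics/s2.png

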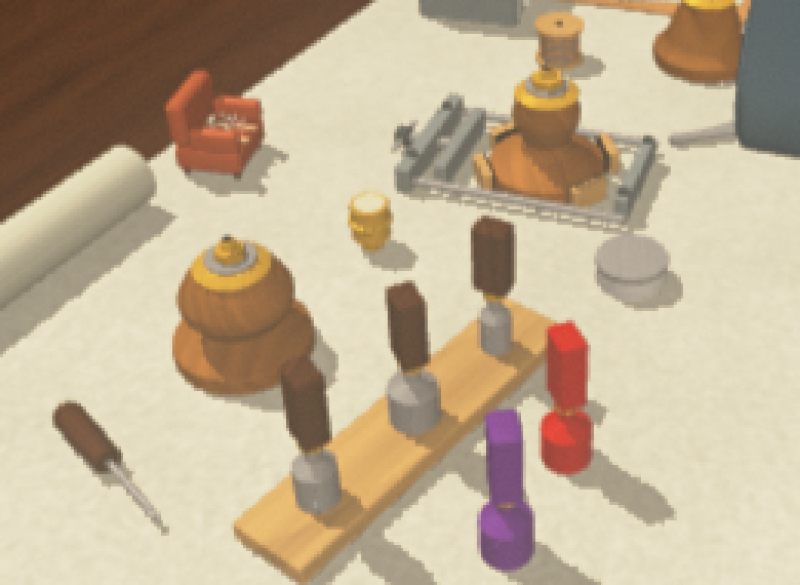

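The lamp in the clamp is the baluster one (nut at about full-top px (353,183)). The rack drivers, by socket size in the side picture, look like medium on the left, large in the middle and small on the right. The purple and red tools in front of the rack are look-alikes and stay where they are.

Run:
```python
from h import *
for cam in ["top","side"]:
    w=np.load(cam+".npy"); X,Y,Z=w[...,0],w[...,1],w[...,2]
    print(cam)
    m=(abs(X-.6)<.12)&(abs(Y+.12)<.1)&(Z>.104)&(Z<.135); P=w[m]; print("washer+nut",m.sum(),np.round([P.mean(0),np.nanmin(P,0),np.nanmax(P,0)],4).tolist())
    for z0 in (.1,.108,.112,.12): 
        q=P[P[:,2]>z0]; print(z0,len(q),np.round((q.min(0)+q.max(0))/2,4) if len(q) else '')
    for y0 in (.345,.24,.135):
        m=(abs(X-.47)<.06)&(abs(Y-y0)<.045)&(Z>.143)&(Z<.16); P=w[m]
        if len(P)>3: print("driver",y0,len(P),np.round(P.mean(0),4),"rect",cv2.minAreaRect((P[:,:2]*1000).astype(np.float32)))
    for y0 in (.345,.24,.135):
        m=(abs(X-.47)<.06)&(abs(Y-y0)<.045)&(Z>.03)&(Z<.05); P=w[m]
        if len(P)>3: print("sock",y0,len(P),np.round([P.min(0),P.max(0)],4).tolist())
m=np.array(ctrl.camera_params("wrist")["mount"]); print(np.round(m,3)); print(np.round(ctrl.camera_params("wrist")["K"],1)); print(ctrl.pinch_z)
```

```text
top
washer+nut 238 [[0.5532, -0.1412, 0.1123], [0.5225, -0.1725, 0.104], [0.5844, -0.1087, 0.1305]]
0.1 238 [ 0.5534 -0.1406  0.1173]
0.108 155 [ 0.5553 -0.1419  0.1193]
0.112 94 [ 0.5544 -0.14    0.1213]
0.12 41 [ 0.5574 -0.1425  0.1253]
driver 0.345 79 [0.4902 0.347  0.1481] rect ((490.87109375, 347.7733154296875), (24.970510482788086, 30.12394905090332), 65.1442642211914)
driver 0.24 80 [0.4717 0.2419 0.148 ] rect ((472.2501525878906, 242.9344940185547), (24.7311954498291, 30.948949813842773), 57.07465362548828)
driver 0.135 75 [0.4565 0.1353 0.1482] rect ((456.1679992675781, 134.79933166503906), (30.94770622253418, 21.37181282043457), 2.0589840412139893)
sock 0.345 22 [[0.4746, 0.3301, 0.0313], [0.4967, 0.3554, 0.0486]]
sock 0.24 22 [[0.4505, 0.2219, 0.0309], [0.4803, 0.2604, 0.0498]]
sock 0.135 11 [[0.443, 0.1213, 0.0314], [0.4646, 0.1428, 0.0498]]
side
washer+nut 143 [[0.5504, -0.131, 0.1122], [0.5238, -0.1576, 0.104], [0.582, -0.1112, 0.1303]]
0.1 143 [ 0.5529 -0.1344  0.1172]
0.108 93 [ 0.5537 -0.1345  0.1192]
0.112 58 [ 0.5497 -0.1383  0.1212]
0.12 19 [ 0.5548 -0.132   0.1253]
driver 0.345 119 [0.4884 0.3529 0.1476] rect ((490.8896484375, 351.1358947753906), (22.462820053100586, 34.12074279785156), 65.74239349365234)
driver 0.24 99 [0.4705 0.2474 0.1474] rect ((471.9830627441406, 245.79202270507812), (24.601045608520508, 33.651817321777344), 58.46000671386719)
driver 0.135 82 [0.4557 0.1405 0.1472] rect ((457.6624755859375, 139.97344970703125), (23.74536895751953, 32.91647720336914), 88.36256408691406)
sock 0.345 96 [[0.4729, 0.3414, 0.0301], [0.5035, 0.3691, 0.05]]
sock 0.24 99 [[0.4506, 0.2332, 0.0304], [0.4925, 0.2672, 0.05]]
sock 0.135 58 [[0.4426, 0.1279, 0.0304], [0.4652, 0.1543, 0.0496]]
[[ 0.001 -0.946 -0.325  0.084]
 [ 1.     0.001 -0.001  0.   ]
 [ 0.001 -0.325  0.946 -0.142]
 [ 0.     0.     0.     1.   ]]
[[320.7   0.  318.6]
 [  0.  320.7 204.9]
 [  0.    0.    1. ]]
0.0187
```

Call:
apply_moves([
  {"jaw": 1, "offset": [45, -22.3, 2], "rot": [0, 0, 0]},
  {"jaw": 1, "offset": [45, -22.3, 2], "rot": [0, 0, 0]},
  {"jaw": 1, "offset": [45, -22.3, 2], "rot": [0, 0, 0]},
  {"jaw": 1, "offset": [45, -22.3, 2], "rot": [0, 0, 0]},
  {"jaw": 1, "offset": [45, -22.3, 2], "rot": [0, 0, 0]},
])

```text
time_s: 2.12
eef_pos: [0.3956, -0.3299, 0.2215]
eef_rot: [0.0, 0.978, 0.209, 0.0]
wrist_force: [0.2, -0.5, 0.2]
opening: 1.005
grasp_force: 0.0
```

Call:
apply_moves([
  {"jaw": 1, "offset": [45, -22.3, 2], "rot": [0, 0, 0]},
  {"jaw": 1, "offset": [45, -22.3, 2], "rot": [0, 0, 0]},
  {"jaw": 1, "offset": [45, -22.3, 2], "rot": [0, 0, 0]},
  {"jaw": 1, "offset": [45, -22.3, 2], "rot": [0, 0, 0]},
  {"jaw": 1, "offset": [45, -22.3, 2], "rot": [0, 0, 0]},
])

```text
time_s: 2.75
eef_pos: [0.5556, -0.1361, 0.2114]
eef_rot: [0.0, 0.978, 0.209, 0.0]
wrist_force: [-0.1, -0.6, 0.5]
opening: 1.0
grasp_force: 0.0
```

```bash
cat >> h.py <<'E'
def rel(x,y,z=None,yaw=None):
    o=ctrl.get_obs(); q=o["eef_rot"]; M=R.from_quat([q[1],q[2],q[3],q[0]]).as_matrix(); p=o["eef_pos"]
    a=np.arctan2(M[1,0],M[0,0]); d=np.array([x,y,p[2] if z is None else z])-p
    print("t %.2f pos %s yaw %.1f tilt %.2f F %s T %s open %.3f grip %.1f"%(o["time_s"],np.round(p,4),np.degrees(a),np.degrees(np.arccos(-M[2,2])),np.round(o["wrist_force"],1),np.round(o["torque"],2),o["opening"],o["grasp_force"]),"j6 %.2f"%o["q"][5])
    print("offset now frame",np.round(M.T@d*1000,1), end=" ")
    if yaw is not None:
        b=np.radians(yaw); c,s=np.cos(b),np.sin(b)
        print("at yaw",yaw,np.round(np.array([c*d[0]+s*d[1],s*d[0]-c*d[1],-d[2]])*1000,1),"rz",np.round(np.degrees(a)-yaw,1),end="")
    print()
E
python3 - <<'E'
from h import *
rel(.555,-.138,.2)
im,d=ctrl.camera("wrist"); w=pts("wrist",d); np.save("wr.npy",w); save("w1",im)
X,Y,Z=w[...,0],w[...,1],w[...,2]
for z0,z1 in ((.108,.114),(.1185,.1235),(.126,.132)):
    m=(abs(X-.555)<.04)&(abs(Y+.138)<.04)&(Z>z0)&(Z<z1); P=w[m]
    if len(P)>5:
        c,r=cv2.minEnclosingCircle((P[:,:2]*1000).astype(np.float32)); print(z0,m.sum(),np.round(c,1),r,cv2.minAreaRect((P[:,:2]*1000).astype(np.float32)),P[:,2].mean())
v,u=np.where((abs(X-.555)<.03)&(abs(Y+.138)<.03)&(Z>.1)); print(u.min(),u.max(),v.min(),v.max())
c=im[max(0,v.min()-10):v.max()+10,max(0,u.min()-10):u.max()+10]; save("w1c",cv2.resize(c,None,fx=6,fy=6,interpolation=3))
E
```

```text
t 2.75 pos [ 0.5556 -0.1361  0.2114] yaw 24.1 tilt 0.03 F [-0.1 -0.6  0.5] T [ 0.01 -0.06 -0.02] open 1.000 grip 0.0 j6 0.70
offset now frame [-1.3  1.5 11.4] 
0.108 1139 [ 561.4 -135.4] 24.73630142211914 ((560.868896484375, -133.92306518554688), (47.08754348754883, 46.431968688964844), 66.94947814941406) 0.11037303738620725
0.1185 769 [ 561.4 -135. ] 16.909820556640625 ((560.9920043945312, -135.23866271972656), (33.03692626953125, 29.543684005737305), 66.7016372680664) 0.12022118602572583
0.126 253 [ 561. -135.] 8.253209114074707 ((560.9694213867188, -134.7439422607422), (15.835541725158691, 15.13321304321289), 31.548633575439453) 0.12817703200889577
237 478 163 399
```

View pics/w1c.png

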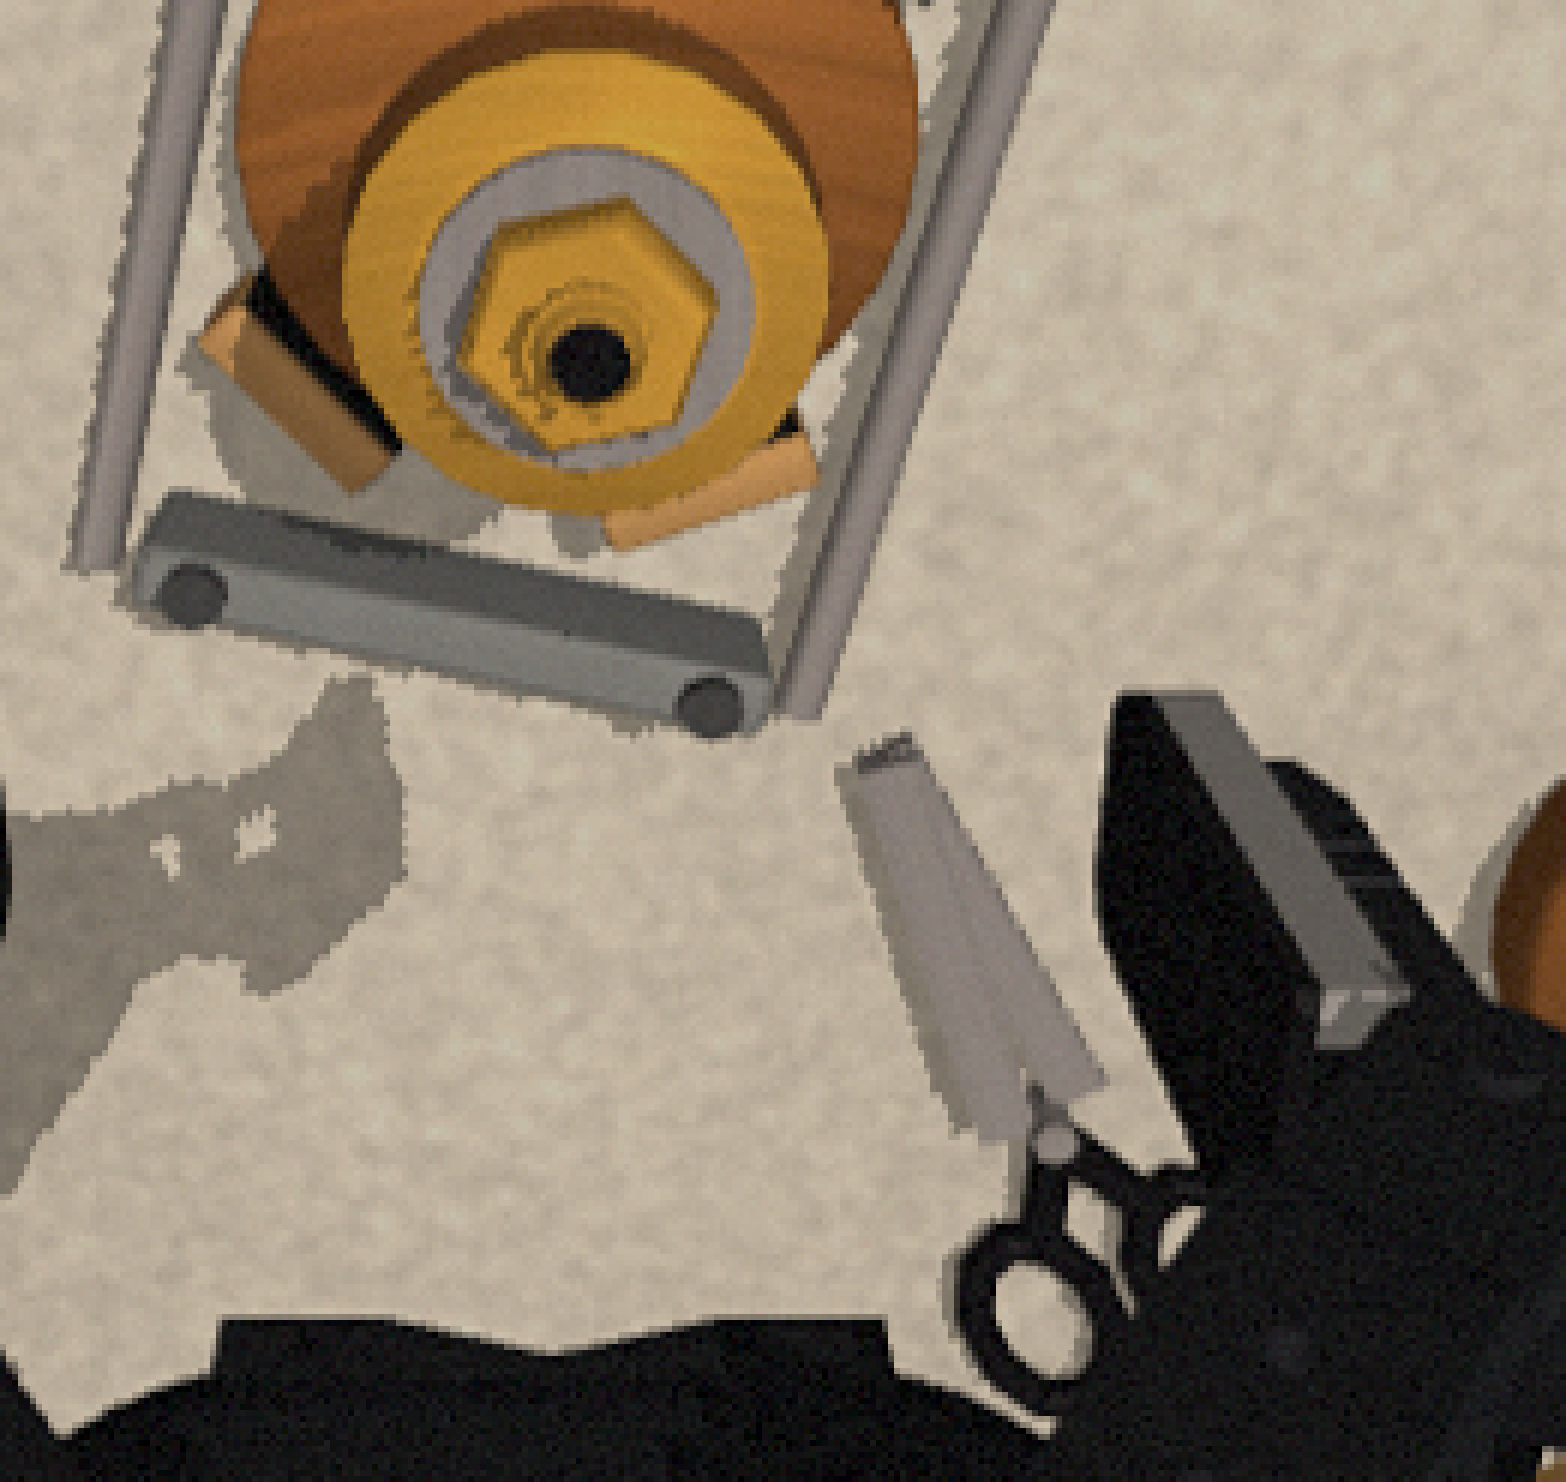

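```bash
cat >> h.py <<'E'
def hexfit(P):
    h=cv2.convexHull((P*1000).astype(np.float32))[:,0]
    best=[]
    for a in np.arange(0,60,.5):
        t=np.radians(a+np.array([0,60,120])); pr=h@np.array([np.cos(t),np.sin(t)])
        best.append((pr.max(0)-pr.min(0)).mean())
    best=np.array(best); a=np.arange(0,60,.5)[best.argmin()]
    t=np.radians(a+np.array([0,60,120])); n=np.array([np.cos(t),np.sin(t)]).T; mid=((h@n.T).max(0)+(h@n.T).min(0))/2
    c=np.linalg.lstsq(n,mid,rcond=None)[0]
    return a,best.min(),best.max(),c
E
python3 - <<'E'
from h import *
w=np.load("wr.npy"); X,Y,Z=w[...,0],w[...,1],w[...,2]
r=np.hypot(X-.561,Y+.135)
for z0,z1 in ((.117,.1235),(.1185,.1235),(.1195,.1225)):
    m=(r<.022)&(Z>z0)&(Z<z1); print(hexfit(w[m][:,:2]))
m=(r<.03)&(Z>.108)&(Z<.113); print("washer",hexfit(w[m][:,:2]))
rel(.471,.244,.21,-32)
E
```

```text
(np.float64(37.0), np.float64(30.392179852474595), np.float64(34.44537891917787), array([ 560.85792347, -135.3459164 ]))
(np.float64(37.0), np.float64(29.890609685500852), np.float64(33.20161297526613), array([ 561.06807653, -135.1248025 ]))
(np.float64(38.5), np.float64(28.470735587870404), np.float64(31.647910401322875), array([ 561.0063519 , -134.77667293]))
washer (np.float64(37.0), np.float64(47.45969031577338), np.float64(48.30431145222469), array([ 561.00234903, -134.60228955]))
t 2.80 pos [ 0.5582 -0.1314  0.2112] yaw 24.3 tilt 0.22 F [-0.6  3.5  0.2] T [ 0.15  0.06 -0.02] open 0.999 grip 0.0 j6 0.71
offset now frame [  74.8 -378.1    2.1] at yaw -32 [-272.9 -272.1    1.2] rz 56.3
```

Call:
apply_moves([
  {"jaw": 1, "offset": [9.9, -47.8, 0], "rot": [0, 0, 0]},
  {"jaw": 1, "offset": [9.9, -47.8, 0], "rot": [0, 0, 0]},
  {"jaw": 1, "offset": [9.9, -47.8, 0], "rot": [0, 0, 0]},
  {"jaw": 1, "offset": [9.9, -47.8, 0], "rot": [0, 0, 0]},
  {"jaw": 1, "offset": [9.9, -47.8, 0], "rot": [0, 0, 0]},
])

```text
time_s: 3.42
eef_pos: [0.5017, 0.1023, 0.2115]
eef_rot: [0.0, 0.978, 0.209, 0.0]
wrist_force: [0.9, -0.8, -0.3]
opening: 0.998
grasp_force: 0.0
```

Call:
apply_moves([
  {"jaw": 1, "offset": [9.9, -47.8, 0], "rot": [0, 0, 0]},
  {"jaw": 1, "offset": [9.9, -47.8, 0], "rot": [0, 0, 0]},
  {"jaw": 1, "offset": [9.9, -47.8, 0], "rot": [0, 0, 0]},
  {"jaw": 1, "offset": [0, 0, 0], "rot": [0, 0, 9.4]},
  {"jaw": 1, "offset": [0, 0, 0], "rot": [0, 0, 9.4]},
])

```text
time_s: 4.05
eef_pos: [0.4703, 0.2448, 0.2113]
eef_rot: [0.0, 0.999, 0.045, 0.0]
wrist_force: [0.8, -0.4, 0.4]
opening: 1.003
grasp_force: 0.0
```

Call:
apply_moves([
  {"jaw": 1, "offset": [0, 0, 0], "rot": [0, 0, 9.4]},
  {"jaw": 1, "offset": [0, 0, 0], "rot": [0, 0, 9.4]},
  {"jaw": 1, "offset": [0, 0, 0], "rot": [0, 0, 9.4]},
  {"jaw": 1, "offset": [0, 0, 0], "rot": [0, 0, 9.4]},
  {"jaw": 1, "offset": [0, 0, 0], "rot": [0, 0, 0]},
])

```text
time_s: 4.68
eef_pos: [0.4707, 0.2439, 0.2114]
eef_rot: [-0.0, 0.961, -0.277, 0.0]
wrist_force: [0.4, -0.2, -0.1]
opening: 0.995
grasp_force: 0.0
```

```bash
cat >> h.py <<'E'
def look(name):
    p=ctrl.camera_params("wrist"); K=np.array(p["K"]); o=ctrl.get_obs(); q=o["eef_rot"]; T=np.eye(4)
    T[:3,:3]=R.from_quat([q[1],q[2],q[3],q[0]]).as_matrix(); T[:3,3]=o["eef_pos"]; T=T@np.array(p["mount"])
    im,d=ctrl.camera("wrist"); save(name,im)
    v,u=np.mgrid[:400,:640]
    c=np.stack([(u-K[0,2])/K[0,0]*d,(v-K[1,2])/K[1,1]*d,d,np.ones_like(d)],-1)
    w=(c@T.T)[...,:3]; w[d<=0]=np.nan; np.save(name+".npy",w); return im,w
E
python3 - <<'E'
from h import *
rel(.471,.244,.21,-32)
im,w=look("w2"); X,Y,Z=w[...,0],w[...,1],w[...,2]
r=np.hypot(X-.471,Y-.244)
m=(r<.03)&(Z>.145)&(Z<.155); print(m.sum(),w[m].mean(0),cv2.minAreaRect((w[m][:,:2]*1000).astype(np.float32)))
m=(r<.035)&(Z>.045)&(Z<.06); print(m.sum(),cv2.minEnclosingCircle((w[m][:,:2]*1000).astype(np.float32)))
print(np.nanmean(w[(r<.06)&(Z<.03)],0))
rel(.471,.244,.21,-32); save("w2s",im)
E
```

```text
t 4.67 pos [0.4707 0.2439 0.2114] yaw -32.2 tilt 0.01 F [ 0.4 -0.2 -0.1] T [0.03 0.01 0.02] open 0.995 grip 0.0 j6 2.39
offset now frame [ 0.2 -0.3  1.4] at yaw -32 [ 0.2 -0.3  1.4] rz -0.2
1456 [0.4757968  0.2429926  0.14905052] ((474.78436279296875, 243.61228942871094), (24.004161834716797, 31.53461456298828), 53.51704406738281)
675 ((474.6100769042969, 243.6073455810547), 20.82768440246582)
[0.48146987 0.23825327 0.0149984 ]
t 4.72 pos [0.4706 0.2439 0.2113] yaw -32.1 tilt 0.00 F [ 0.1 -0.2 -0.9] T [0.06 0.02 0.  ] open 1.001 grip 0.0 j6 2.38
offset now frame [ 0.2 -0.3  1.3] at yaw -32 [ 0.2 -0.3  1.3] rz -0.1
```

View pics/w2s.png

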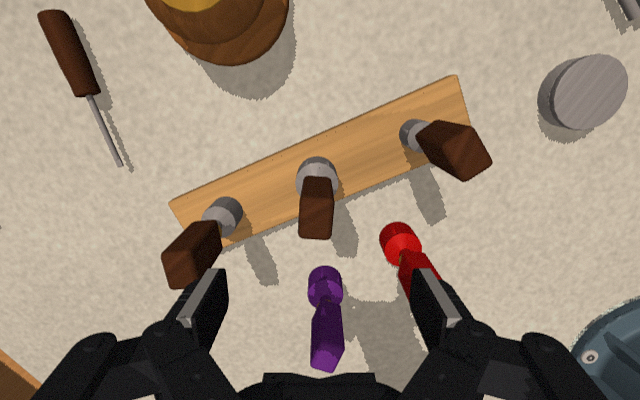

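Three candidates for driver_large: the wood-handled one on the rack's middle post (317,190), the purple one on the bench (325,315) and the red one on the bench (405,250). Only the middle one stands on a rack post with a plain wood and steel finish. Its socket measures 41.7 mm, which fits the large driver, and the enlarged side crop showed the same, so I'm gripping that one.

Call:
apply_moves([
  {"jaw": 1, "offset": [0, 0, 0], "rot": [0, 0, 4.4]},
  {"jaw": 1, "offset": [3.5, -2.2, 20], "rot": [0, 0, 0]},
  {"jaw": 1, "offset": [0, 0, 40], "rot": [0, 0, 0]},
  {"jaw": 1, "offset": [0, 0, 40], "rot": [0, 0, 0]},
  {"jaw": 1, "offset": [0, 0, 13.3], "rot": [0, 0, 0]},
])

```text
time_s: 5.35
eef_pos: [0.473, 0.2431, 0.0956]
eef_rot: [0.001, 0.95, -0.314, -0.002]
wrist_force: [-0.9, -0.6, 0.1]
opening: 1.002
grasp_force: 0.0
```

Call:
apply_moves([
  {"jaw": 0.5, "offset": [0, 0, 0], "rot": [0, 0, 0]},
  {"jaw": 0, "offset": [0, 0, 0], "rot": [0, 0, 0]},
  {"jaw": 0, "offset": [0, 0, 0], "rot": [0, 0, 0]},
  {"jaw": 0, "offset": [0, 0, 0], "rot": [0, 0, 0]},
  {"jaw": 0, "offset": [0, 0, 0], "rot": [0, 0, 0]},
])

```text
time_s: 5.98
eef_pos: [0.4757, 0.2437, 0.0995]
eef_rot: [-0.001, 0.949, -0.315, 0.001]
wrist_force: [-1.5, -0.7, 6.4]
opening: 0.272
grasp_force: 58.7
```

Run:
```python
from h import *
rel(.4747,.2436,.098,-36.5)
```

```text
t 5.97 pos [0.4757 0.2437 0.0995] yaw -36.7 tilt 0.13 F [-1.5 -0.7  6.4] T [-0.14  0.28 -0.04] open 0.272 grip 58.7 j6 2.46
offset now frame [-0.7  0.7  1.5] at yaw -36.5 [-0.7  0.7  1.5] rz -0.2
```

Call:
apply_moves([
  {"jaw": 0, "offset": [0, 0, -20], "rot": [0, 0, 0]},
  {"jaw": 0, "offset": [0, 0, -47], "rot": [0, 0, 0]},
  {"jaw": 0, "offset": [0, 0, -47], "rot": [0, 0, 0]},
  {"jaw": 0, "offset": [0, 0, -47], "rot": [0, 0, 0]},
  {"jaw": 0, "offset": [15, 16, 0], "rot": [0, 0, 0]},
])

```text
time_s: 6.6
eef_pos: [0.4793, 0.223, 0.2638]
eef_rot: [-0.002, 0.95, -0.314, 0.004]
wrist_force: [0.6, 0.2, -3.7]
opening: 0.271
grasp_force: 59.8
```

Call:
apply_moves([
  {"jaw": 0, "offset": [30, 32, 0], "rot": [0, 0, 0]},
  {"jaw": 0, "offset": [31, 33, 0], "rot": [0, 0, 0]},
  {"jaw": 0, "offset": [31, 33, 0], "rot": [0, 0, 0]},
  {"jaw": 0, "offset": [31, 33, 0], "rot": [0, 0, 0]},
  {"jaw": 0, "offset": [31, 33, 0], "rot": [0, 0, 0]},
])

```text
time_s: 7.22
eef_pos: [0.5023, -0.003, 0.2587]
eef_rot: [-0.0, 0.949, -0.315, -0.0]
wrist_force: [0.4, 0.6, -2.9]
opening: 0.281
grasp_force: 59.8
```

Call:
apply_moves([
  {"jaw": 0, "offset": [31, 33, 0], "rot": [0, 0, 0]},
  {"jaw": 0, "offset": [30, 31, 0], "rot": [0, 0, 0]},
  {"jaw": 0, "offset": [14, 13, 0], "rot": [0, 0, -6.8]},
  {"jaw": 0, "offset": [0, 0, 0], "rot": [0, 0, -6.8]},
  {"jaw": 0, "offset": [0, 0, 0], "rot": [0, 0, 0]},
])

```text
time_s: 7.85
eef_pos: [0.5164, -0.1084, 0.2585]
eef_rot: [-0.0, 0.98, -0.201, -0.001]
wrist_force: [-0.3, 1.2, -3.1]
opening: 0.276
grasp_force: 59.9
```

Call:
apply_moves([
  {"jaw": 0, "offset": [0, 0, 0], "rot": [0, 0, 0]},
  {"jaw": 0, "offset": [0, 0, 0], "rot": [0, 0, 0]},
  {"jaw": 0, "offset": [0, 0, 0], "rot": [0, 0, 0]},
  {"jaw": 0, "offset": [0, 0, 0], "rot": [0, 0, 0]},
  {"jaw": 0, "offset": [0, 0, 0], "rot": [0, 0, 0]},
])

```text
time_s: 8.48
eef_pos: [0.5169, -0.1082, 0.259]
eef_rot: [0.0, 0.98, -0.2, 0.0]
wrist_force: [0.3, 0.1, -2.7]
opening: 0.274
grasp_force: 59.9
```

Run:
```python
from h import *
rel(.5584,-.1397,.19)
im,w=look("w3"); X,Y,Z=w[...,0],w[...,1],w[...,2]
r=np.hypot(X-.5584,Y+.1397)
for z0,z1 in ((.117,.1235),(.1185,.1235)):
    m=(r<.022)&(Z>z0)&(Z<z1); print("nut",m.sum(),hexfit(w[m][:,:2]))
m=(r<.03)&(Z>.108)&(Z<.113); print("washer",hexfit(w[m][:,:2]))
m=(r<.03)&(Z>.125)&(Z<.132); print("tube",hexfit(w[m][:,:2]))
o=ctrl.get_obs(); p=o["eef_pos"]; r=np.hypot(X-p[0],Y-p[1])
for dz in (-.05,-.06,-.07):
    m=(r<.035)&(abs(Z-p[2]-dz)<.005); P=w[m]; 
    if len(P)>10:
        A=np.c_[2*P[:,:2],np.ones(len(P))]; s=np.linalg.lstsq(A,(P[:,:2]**2).sum(1),rcond=None)[0]; print("sock",dz,len(P),s[:2],np.sqrt(s[2]+s[0]**2+s[1]**2))
m=(r<.03)&(Z<p[2]-.04)&(Z>.14); print("zmin",np.percentile(Z[m],[1,5,50,99])-p[2])
rel(.5584,-.1397,.19)
save("w3c",cv2.resize(im[60:300,180:460],None,fx=2.5,fy=2.5,interpolation=3))
```

```text
t 8.47 pos [ 0.5169 -0.1082  0.259 ] yaw -23.1 tilt 0.00 F [ 0.3  0.1 -2.7] T [ 0.01 -0.05 -0.01] open 0.274 grip 59.9 j6 1.54
offset now frame [50.5 12.7 69. ] 
nut 734 (np.float64(37.0), np.float64(29.871004840169935), np.float64(33.31144042760693), array([ 557.9026612 , -140.52246024]))
nut 672 (np.float64(37.5), np.float64(29.553145513038697), np.float64(32.87920460388711), array([ 558.05973796, -140.43599262]))
washer (np.float64(4.5), np.float64(48.77657254137693), np.float64(49.79454050486928), array([ 558.17382652, -140.49148139]))
tube (np.float64(35.0), np.float64(16.069369560645146), np.float64(16.449269196103618), array([ 557.75200973, -140.46012345]))
sock -0.05 606 [ 0.51603676 -0.10838102] 0.019808664191511515
sock -0.06 247 [ 0.51556579 -0.1082761 ] 0.020811128667554284
sock -0.07 216 [ 0.5154724  -0.10827186] 0.02085620005688298
zmin [-0.07820042 -0.07337824 -0.0448993  -0.04017075]
t 8.53 pos [ 0.5169 -0.1083  0.259 ] yaw -23.1 tilt 0.00 F [-0.   0.3 -3. ] T [-0.02 -0.08  0.03] open 0.272 grip 59.9 j6 1.54
offset now frame [50.5 12.6 69. ]
```

View pics/w3c.png

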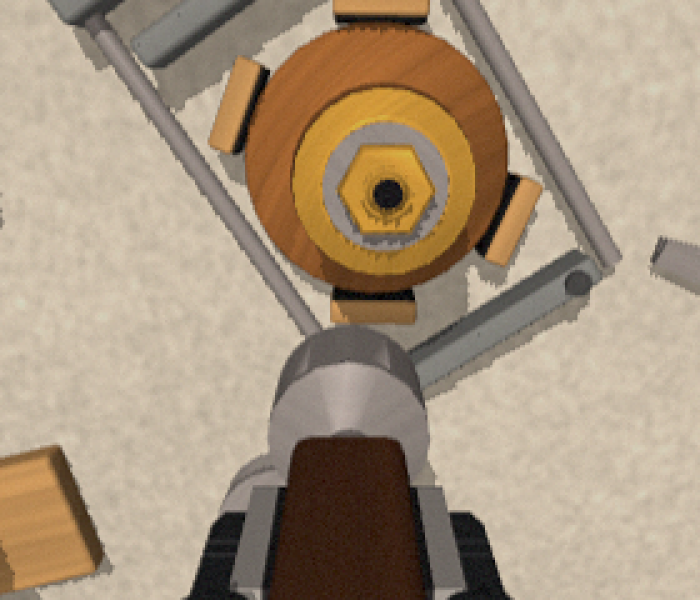

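Call:
apply_moves([
  {"jaw": 0, "offset": [26, 6.5, 0], "rot": [0, 0, 0]},
  {"jaw": 0, "offset": [25.6, 6.5, 0], "rot": [0, 0, 0]},
  {"jaw": 0, "offset": [0, 0, 20], "rot": [0, 0, 0]},
  {"jaw": 0, "offset": [0, 0, 20], "rot": [0, 0, 0]},
  {"jaw": 0, "offset": [0, 0, 0], "rot": [0, 0, 0]},
])

```text
time_s: 9.15
eef_pos: [0.558, -0.14, 0.217]
eef_rot: [-0.001, 0.98, -0.2, -0.002]
wrist_force: [0.3, -0.3, -2.7]
opening: 0.272
grasp_force: 59.8
```

Call:
apply_moves([
  {"jaw": 0, "offset": [0, 0, 4], "rot": [0, 0, 0]},
  {"jaw": 0, "offset": [0, 0, 6], "rot": [0, 0, 0]},
  {"jaw": 0, "offset": [0, 0, 4], "rot": [0, 0, 0]},
  {"jaw": 0, "offset": [0, 0, 3], "rot": [0, 0, 0]},
  {"jaw": 0, "offset": [0, 0, 0], "rot": [0, 0, 0]},
])

```text
time_s: 9.78
eef_pos: [0.5591, -0.1404, 0.2017]
eef_rot: [-0.0, 0.98, -0.2, -0.0]
wrist_force: [0.2, 0.0, -2.7]
opening: 0.271
grasp_force: 59.8
```

Run:
```python
from h import *
rel(.558,-.1405,.19)
```

```text
t 9.78 pos [ 0.5591 -0.1404  0.2017] yaw -23.1 tilt 0.03 F [ 0.2  0.  -2.7] T [-0.01 -0.05  0.02] open 0.271 grip 59.8 j6 1.52
offset now frame [-1.   0.5 11.7]
```

Call:
apply_moves([
  {"jaw": 0, "offset": [0, 0, 2], "rot": [0, 0, 0]},
  {"jaw": 0, "offset": [0, 0, 2], "rot": [0, 0, 0]},
  {"jaw": 0, "offset": [0, 0, 2], "rot": [0, 0, 0]},
  {"jaw": 0, "offset": [0, 0, 0], "rot": [0, 0, 0]},
  {"jaw": 0, "offset": [0, 0, 0], "rot": [0, 0, 0]},
])

```text
time_s: 10.4
eef_pos: [0.5593, -0.1405, 0.196]
eef_rot: [0.0, 0.98, -0.2, 0.0]
wrist_force: [0.9, 0.6, -3.0]
opening: 0.269
grasp_force: 59.8
```

Run:
```python
from h import *
rel(.558,-.1405,.19)
```

```text
t 10.40 pos [ 0.5593 -0.1405  0.196 ] yaw -23.1 tilt 0.00 F [ 0.9  0.6 -3. ] T [ 0.   -0.01 -0.01] open 0.269 grip 59.8 j6 1.52
offset now frame [-1.2  0.5  6. ]
```

Call:
apply_moves([
  {"jaw": 0, "offset": [0, 0, 2], "rot": [0, 0, 0]},
  {"jaw": 0, "offset": [0, 0, 2], "rot": [0, 0, 0]},
  {"jaw": 0, "offset": [0, 0, 1.5], "rot": [0, 0, 0]},
  {"jaw": 0, "offset": [0, 0, 1], "rot": [0, 0, 0]},
  {"jaw": 0, "offset": [0, 0, 0], "rot": [0, 0, 0]},
])

```text
time_s: 11.02
eef_pos: [0.5594, -0.1406, 0.1905]
eef_rot: [0.0, 0.98, -0.2, 0.0]
wrist_force: [-2.8, 0.4, 5.5]
opening: 0.267
grasp_force: 61.0
```

Run:
```python
from h import *
rel(.558,-.1405,.19)
```

```text
t 11.03 pos [ 0.5594 -0.1406  0.1905] yaw -23.1 tilt 0.03 F [-2.8  0.4  5.5] T [0.26 0.69 0.05] open 0.267 grip 61.0 j6 1.52
offset now frame [-1.3  0.5  0.5]
```

Call:
apply_moves([
  {"jaw": 0, "offset": [0, 0, 0.7], "rot": [0, 0, 5]},
  {"jaw": 0, "offset": [0, 0, 0], "rot": [0, 0, 5]},
  {"jaw": 0, "offset": [0, 0, 0], "rot": [0, 0, 5]},
  {"jaw": 0, "offset": [0, 0, 0], "rot": [0, 0, 5]},
  {"jaw": 0, "offset": [0, 0, 0], "rot": [0, 0, 5]},
])

```text
time_s: 11.65
eef_pos: [0.5593, -0.1412, 0.1905]
eef_rot: [0.001, 0.913, -0.408, 0.001]
wrist_force: [-5.3, -0.1, 8.9]
opening: 0.273
grasp_force: 61.4
```

Run:
```python
from h import *
rel(.558,-.1405,.19)
```

```text
t 11.65 pos [ 0.5593 -0.1412  0.1905] yaw -48.2 tilt 0.11 F [-5.3 -0.1  8.9] T [-0.04  1.15  0.3 ] open 0.273 grip 61.4 j6 1.96
offset now frame [-1.4  0.6  0.5]
```

Call:
apply_moves([
  {"jaw": 0, "offset": [0, 0, 0], "rot": [0, 0, 2]},
  {"jaw": 0, "offset": [0, 0, 0], "rot": [0, 0, 2]},
  {"jaw": 0, "offset": [0, 0, 0], "rot": [0, 0, 2]},
  {"jaw": 0, "offset": [0, 0, 0], "rot": [0, 0, 0]},
  {"jaw": 0, "offset": [0, 0, 0], "rot": [0, 0, 0]},
])

```text
time_s: 12.28
eef_pos: [0.5592, -0.1413, 0.1905]
eef_rot: [0.001, 0.891, -0.455, 0.001]
wrist_force: [-4.8, -0.7, 9.1]
opening: 0.278
grasp_force: 61.5
```

Run:
```python
from h import *
rel(.558,-.1405,.19)
```

```text
t 12.28 pos [ 0.5592 -0.1413  0.1905] yaw -54.1 tilt 0.11 F [-4.8 -0.7  9.1] T [-0.12  1.23  0.17] open 0.278 grip 61.5 j6 2.06
offset now frame [-1.4  0.5  0.5]
```

Call:
apply_moves([
  {"jaw": 0, "offset": [0, 0, 0], "rot": [0, 0, 1.5]},
  {"jaw": 0, "offset": [0, 0, 0], "rot": [0, 0, 1.5]},
  {"jaw": 0, "offset": [0, 0, 0], "rot": [0, 0, 1]},
  {"jaw": 0, "offset": [0, 0, 0], "rot": [0, 0, 0]},
  {"jaw": 0, "offset": [0, 0, 0], "rot": [0, 0, 0]},
])

```text
time_s: 12.9
eef_pos: [0.5592, -0.1414, 0.1905]
eef_rot: [0.001, 0.874, -0.485, 0.001]
wrist_force: [-6.1, -0.9, 9.1]
opening: 0.273
grasp_force: 61.6
```

Run:
```python
from h import *
rel(.558,-.1405,.19)
```

```text
t 12.90 pos [ 0.5592 -0.1414  0.1905] yaw -58.0 tilt 0.13 F [-6.1 -0.9  9.1] T [-0.16  1.29  0.48] open 0.273 grip 61.6 j6 2.13
offset now frame [-1.4  0.6  0.5]
```

Call:
apply_moves([
  {"jaw": 0, "offset": [0, 0, 0], "rot": [0, 0, 1.5]},
  {"jaw": 0, "offset": [0, 0, 0], "rot": [0, 0, 1]},
  {"jaw": 0, "offset": [0, 0, 0], "rot": [0, 0, 0]},
  {"jaw": 0, "offset": [0, 0, 0], "rot": [0, 0, 0]},
  {"jaw": 0, "offset": [0, 0, 0], "rot": [0, 0, 0]},
])

```text
time_s: 13.52
eef_pos: [0.5592, -0.1414, 0.1905]
eef_rot: [0.001, 0.864, -0.504, 0.001]
wrist_force: [-6.0, -1.6, 9.6]
opening: 0.272
grasp_force: 61.8
```

Run:
```python
from h import *
rel(.558,-.1405,.19)
```

```text
t 13.53 pos [ 0.5592 -0.1414  0.1905] yaw -60.5 tilt 0.14 F [-6.  -1.6  9.6] T [-0.18  1.29  0.74] open 0.272 grip 61.8 j6 2.18
offset now frame [-1.3  0.6  0.5]
```

Call:
apply_moves([
  {"jaw": 0, "offset": [0, 0, 0], "rot": [0, 0, 1.5]},
  {"jaw": 0, "offset": [0, 0, 0], "rot": [0, 0, 1]},
  {"jaw": 0, "offset": [0, 0, 0], "rot": [0, 0, 0]},
  {"jaw": 0, "offset": [0, 0, 0], "rot": [0, 0, 0]},
  {"jaw": 0, "offset": [0, 0, 0], "rot": [0, 0, 0]},
])

```text
time_s: 14.15
eef_pos: [0.5591, -0.1414, 0.1905]
eef_rot: [0.001, 0.853, -0.522, 0.001]
wrist_force: [-6.0, -0.8, 9.2]
opening: 0.272
grasp_force: 62.0
```

Run:
```python
from h import *
rel(.558,-.1405,.19)
```

```text
t 14.15 pos [ 0.5591 -0.1414  0.1905] yaw -63.0 tilt 0.15 F [-6.  -0.8  9.2] T [-0.21  1.3   0.87] open 0.272 grip 62.0 j6 2.22
offset now frame [-1.3  0.6  0.5]
```

Call:
apply_moves([
  {"jaw": 0, "offset": [0, 0, 0], "rot": [0, 0, 1.5]},
  {"jaw": 0, "offset": [0, 0, 0], "rot": [0, 0, 1.5]},
  {"jaw": 0, "offset": [-0.4, 0.8, 0.3], "rot": [0, 0, 0]},
  {"jaw": 0, "offset": [0, 0, 0], "rot": [0, 0, 0]},
  {"jaw": 0, "offset": [0, 0, 0], "rot": [0, 0, 0]},
])

```text
time_s: 14.78
eef_pos: [0.5589, -0.1415, 0.1905]
eef_rot: [0.001, 0.839, -0.544, 0.001]
wrist_force: [-4.3, -1.7, 8.9]
opening: 0.275
grasp_force: 63.1
```

Run:
```python
from h import *
rel(.558,-.1405,.19)
im,w=look("w4")
out=np.vstack([cv2.resize(im[130:330,220:420],(500,500),interpolation=3)])
im2,d=ctrl.camera("side"); s=im2[140:240,270:370]
save("w4c",np.hstack([out[:,:400],cv2.resize(s,(500,500),interpolation=3)[:,50:450]]))
```

```text
t 14.78 pos [ 0.5589 -0.1415  0.1905] yaw -65.9 tilt 0.20 F [-4.3 -1.7  8.9] T [-0.27  0.92  1.3 ] open 0.275 grip 63.1 j6 2.27
offset now frame [-1.2  0.4  0.5]
```

View pics/w4c.png

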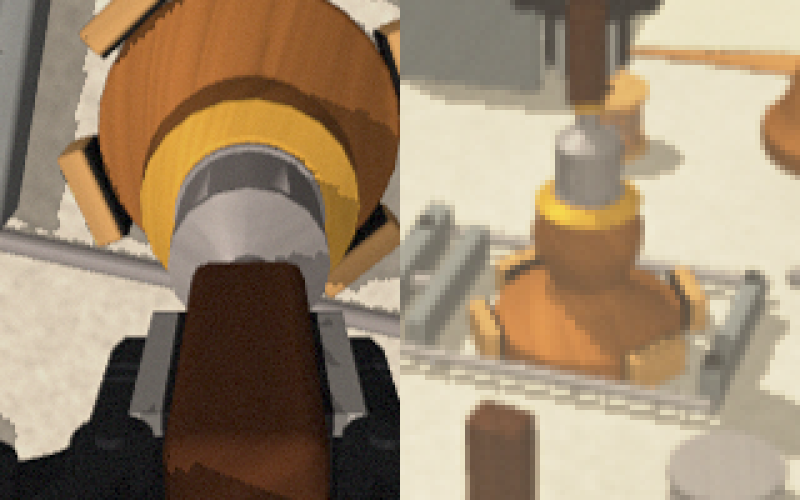

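The picture shows the socket down on the washer (left half, about (255,200)) and the driver upright in the grip. The turning torque climbs steadily, now to 1.3 N m, so the nut is against its stop.

Run:
```python
from h import *
rel(.558,-.1405,.19)
print(ctrl.hand_in())
```

```text
t 14.88 pos [ 0.5589 -0.1415  0.1905] yaw -65.9 tilt 0.20 F [-3.3 -0.7  8.8] T [-0.19  0.94  1.33] open 0.275 grip 63.1 j6 2.27
offset now frame [-1.3  0.4  0.5] 
the job is handed in; nothing more can be done
None
```

Job handed in at 14.9 s (no verdict was returned): I measured the clamped baluster lamp's nut at about 30 mm, so I tried only the large driver, and it fitted; the nut is turned clockwise to its stop (1.3 N m), the driver is still gripped, upright and seated, and the other two drivers were never moved from their posts.

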